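# Move the honed gouges to the carrying rack in order and lock the row

## Robot

A 6-joint arm with a two-finger parallel gripper is mounted at the origin on a cart in front of the work surface, level with it; the furniture and walls round the work are solid. World frame = base frame: x ahead of the robot, y to its left, z up, the work surface at z = 0. Lengths are in m, angles in degrees, forces in N, time in s.
With the tool pointing down it reaches from about 0.35 to 0.875 m from the base axis. Payload 4.2 kg.
Tool frame: the origin (TCP) lies midway between the tips of the shut fingers; the grasp point (between the pads) lies 19 mm behind it (r.pinch_z is the distance from the TCP to the grasp point, in m); z points along the fingers, y is the line along which they close (so a half turn about z gives the same grasp; the last joint's range is limited). The gripper opens to 87 mm and grips with 3 to 60 N. Pads are 19 mm wide; open, the fingers measure 117 mm over their backs; the gripper's body (75 mm by 190 mm) begins 51 mm behind the grasp point.
Start: joints at [-49.125, 22.042, 0.453, 0, -68.411, -14.817], TCP at [0.275, -0.561, 0.223] pointing down, gripper open.
Joint ranges: [-179.83, 179.83], [-69.29, 118.12], [-61.27, 80.66], [-181.25, 117.63], [-171.15, -9.14], [-177.46, 177.46]. Speed limits (degrees/s): [159.86, 159.86, 180, 180, 180, 180].

## Interface

Orientations are given as a 3x3 rotation matrix whose columns are the frame's x, y, z axes.
In Python, from station import r, imaging, models gives the robot as it stands. The module is installed in compiled form; this text tells all that it offers.
- The arm moves only by the tool apply_moves, never from a script. Its argument "moves" is a list of rows, each a list of 2 entries, a list of its own where there are three numbers: the shift along the tool's x, y, z in m, then the turn about the tool's z in degrees. A call has 1 to 5 rows; each row shifts and turns the commanded pose from where the row before left it, along the tool's axes as they then stand; what a row does not reach is not made up. A row lasts 1/12 s, in which the tool goes at most 41.7 mm and 7.16 degrees, less where a joint would pass 70% of its speed; a pose out of reach is approached as far as the arm can. A call is refused whole if a number of a shift passes 0.0417 or a number of a turn 7.16, either way. A call with a gripper value outside its range is refused whole. "hand" is the finger opening in m, from 0 to 0.087, set as the call begins (left out, the last holds). The fingers move at their own pace and stop on an object; the grip force is fixed at half the most. Time passes only in rows, so rows that do not move let the fingers close. It gives the time, the measured TCP pose, the force, the opening and the grip force at its end, in the units of the state.
- r.sense(): the state, without advancing time (a new reading comes with each control period).
- imaging.capture(name): name is "scene" or "top"; returns a dict with "frame" (384x512x3 uint8, blue, green, red), "intrinsics" (3x3 intrinsics, pixels), "dist" ([k1, k2, p1, p2, k3] as OpenCV has them; the pictures are not rectified), "eye" and "orientation" of the camera in the world. Camera axes: x right, y down, z forward; pixel columns grow to the right and rows downward; lengths in m; the calibration is good to about 2 mm. A picture is of the moment at which its call begins. There is no depth.
- r.finish_job(): hands the job in; it is judged then, once.
Trained networks look in a picture, given as the dict that the camera call returned (one of the last four; its "shot" number tells which), for a name from the list of things; names that differ only in an ending like _2 or _b are one class to them, and where a whole thing is asked for, a point or a joint stands for the part that bears it (a point fixed in the world has none). Each returns a list of dicts, best first, with "confidence" (0 to 1); they miss things now and then, are a little off and sometimes report something else, mostly with a low value. They report only what shows in the picture. A call takes as long as a camera call. They do not tell look-alikes from the thing itself.
- models.cut_out(picture, target): "region" (384x512 bool, what is visible of it) and "extent" ([left, top, width, height] as shares, 0 to 1, of the picture: columns of its width, rows of its height, round what is visible of it).
- models.place_of(picture, target): "at" ([column, row] as shares, 0 to 1, of the picture: columns of its width, rows of its height: a listed point, or the origin of a listed thing).
The state is a dict: "time_s": time; "joints": joint angles; "joint_velocities": joint speeds; "effort": joint torques, N m; "tcp_pos": TCP position; "ee_rot": TCP orientation; "wrist_force": force on the tool from outside, world axes, zero at the start; "moment": the same for the moment, N m; "gripper_width": opening from 0.0 (shut) to 1.0 (fully open); "gripper_force": force on a finger pad.
Only numpy, scipy, OpenCV 4.12 (cv2) and the standard library are available. Lean on these libraries where they do the work, as an engineer would, in place of code of your own. Each camera call takes 0.05 s, during which the arm holds its last target. There are 200 camera calls.

## Task

The four freshly honed gouges lie in the notched honing rack in the order in which I shall use them: move each across to the carrying rack (the one with the forked end cheeks), into the notch with the same place in the row, so that they keep their order from left to right and lie just as they did, handles toward you and resting in both rails. Then lay the keeper batten across the row, down in the forks of both end cheeks and centred, so that no gouge can roll or lift out, and leave the big gouge, the sanding block and the wood offcut where they lie.

Things in the scene. Friction and masses are not known exactly. Their poses are not given: they have to be found in the camera images.
- gouge_25mm: carving gouge 234 mm long, with a pale wooden handle and a blade that flares like a fishtail, cutting edge 25 mm wide. Origin half way along, at the underside; +x runs from the edge to the butt of the handle. The handle's straight part (23 mm thick, 8-sided, axis 12 mm above the origin) spans x = 34 to 107 mm: grip it from above at x = 61 mm, near its balance. 143 g
- gouge_18mm: carving gouge 222 mm long, the shortest, with a dark brown handle that has a pale section next to the blade, cutting edge 18 mm wide. Origin half way along, at the underside; +x runs from the edge to the butt of the handle. The handle's straight part (22 mm thick, 8-sided, axis 11 mm above the origin) spans x = 31 to 102 mm: grip it from above at x = 61 mm, near its balance. 119 g
- gouge_12mm: carving gouge 262 mm long, with a plain tan-brown handle and a long straight blade, cutting edge 12 mm wide. Origin half way along, at the underside; +x runs from the edge to the butt of the handle. The handle's straight part (24 mm thick, 8-sided, axis 12 mm above the origin) spans x = 47 to 122 mm: grip it from above at x = 61 mm, near its balance. 114 g
- gouge_8mm: carving gouge 281 mm long, the longest, with a dark red-brown handle and a slender blade, cutting edge 8 mm wide. Origin half way along, at the underside; +x runs from the edge to the butt of the handle. The handle's straight part (26 mm thick, 8-sided, axis 13 mm above the origin) spans x = 54 to 131 mm: grip it from above at x = 61 mm, near its balance. 114 g
- honing_rack: pale fixed board 300 x 256 mm that holds the gouges at the start. Origin on the bench, mid row, midway between 2 notched rails; x away from robot, y left along the row. Rails at x = -33, 33 mm (14 thick, tops at z = 50), notches at y = -84, -28, 28, 84 mm, floor z = 34, 30 wide, 44 at the mouth. A gouge lies across both rails: origin at x = 61, z = 34 mm, its +x toward -x (butt to robot)
- carrying_rack: darker fixed board 300 x 290 mm, the empty rack to fill, left or right of the honing rack; the same axes, rails and notches, gouges lie in it in the same way. Also an end cheek 14 mm thick at y = -136 and 136 mm, forked on top: slot at x = 0, 24 mm wide at its floor (z = 64 mm), 34 at the mouth (z = 92). The keeper lies in both slots: its origin at x = 0, y = 0, z = 64, its y along the row
- keeper: a straight pale wooden batten 306 mm long (along its y), 14 mm wide (x), 18 mm high (z), 60 g, lying on the bench at the right of the racks; origin at the middle of its underside. Grip it at the middle, across its 14 mm.
- big_gouge: a heavy gouge 215 mm long with a 32 mm fishtail edge and a brown handle, lying flat on the bench at the left, in no rack; handle along +x from the origin, at most 38 mm wide and 54 mm high; a bystander.
- sanding_block: a cork-brown sanding block, 62 x 105 x 31 mm, lying at the left, origin at the middle of its underside; a bystander.
- wood_plug: a plain pale rectangular wood offcut, 42 x 85 x 24 mm, origin at the middle of its underside; a bystander.
Not all that is in view belongs to the job. What is shaped like the gouge_12mm but pink is not meant.

How it is judged:
By the outcome, as a careful person would: the job done as asked, in the order asked, and still so for the second after the job is handed in, with the robot touching nothing.
It also fails if it takes over 115 s, if anything falls off the work surface, if the arm or the gripper's body presses on something with over 40 N, if the wrist force passes 120 N, or if a joint passes its speed limit or range.

## Working session

There is one attempt and no reset: what is moved stays moved. The work goes in short steps, Python scripts to look and compute and a tool call to move; the robot and the scene stay as the last step left them, time stands still between calls to the robot, and variables do not carry over. Pictures are saved under pics/ and viewed, at most 14 in all, crops included, and the job is handed in when it is done.

Besides the shell and the picture viewer there is one more tool, called after "Emit:" as name([rows], argument=value, ...), one row to a line, values as JSON. apply_moves: Moves the arm, as the interface text tells. Its arguments: {"type":"object","properties":{"moves":{"type":"array"},"hand":{"type":"number"}},"required":["moves"]}

```bash
mkdir -p pics; cat > h.py <<'E'
import numpy as np,cv2
from station import r,imaging,models
def ray(c,uv):
    p=cv2.undistortPoints(np.array([[uv]],float),np.array(c["intrinsics"]),np.array(c["dist"],float))[0,0]
    return np.array(c["orientation"])@np.array([p[0],p[1],1.])
def at_z(c,uv,z):
    d=ray(c,uv);e=np.array(c["eye"]);return e+d*(z-e[2])/d[2]
def proj(c,P):
    R=np.array(c["orientation"]);P=np.atleast_2d(P).astype(float)
    rv=cv2.Rodrigues(R.T)[0];t=-R.T@np.array(c["eye"])
    return cv2.projectPoints(P,rv,t,np.array(c["intrinsics"]),np.array(c["dist"],float))[0][:,0]
E
python3 - <<'E'
from h import *
print(r.sense())
zs=dict(gouge_25mm=.034,gouge_18mm=.034,gouge_12mm=.034,gouge_8mm=.034)
for n in("scene","top"):
    c=imaging.capture(n);cv2.imwrite(f"pics/{n}0.png",cv2.resize(c["frame"],(800,600)))
    print(n,c["eye"],np.array(c["orientation"]).round(2).tolist())
    for t in["gouge_25mm","gouge_18mm","gouge_12mm","gouge_8mm","honing_rack","carrying_rack","keeper","big_gouge","sanding_block","wood_plug"]:
        for d in models.place_of(c,t)[:3]:
            uv=np.array(d["at"])*[512,384]
            print(t,round(d["confidence"],2),uv.round(0),at_z(c,uv,zs.get(t,0)).round(3))
E
```

```text
{'time_s': 0.0, 'joints': array([-4.91249488e+01,  2.20916403e+01,  3.80060212e-01, -2.83027836e-02,
       -6.84112104e+01, -1.48155216e+01]), 'joint_velocities': array([-0.01337638,  0.08091998,  0.09578397,  0.02763505, -0.00954376,
        0.02485447]), 'effort': array([ 8.24480449e-04, -3.90664530e+01,  1.87407267e+01,  4.21975806e+00,
        1.09693818e-02, -1.86603183e-04]), 'tcp_pos': array([ 0.27430674, -0.56092081,  0.22145404]), 'ee_rot': array([[-8.98418091e-01, -4.39139864e-01, -1.05512772e-03],
       [-4.39141119e-01,  8.98416043e-01,  1.92103283e-03],
       [ 1.04341574e-04,  2.18924062e-03, -9.99997598e-01]]), 'wrist_force': array([ 0.60937847,  0.10414183, -0.19344603]), 'moment': array([ 0.03073965, -0.00992579,  0.00116701]), 'gripper_force': 0.0, 'gripper_width': 0.9998141245442128}
scene [-0.01967764  0.8421344   0.83113419] [[-0.84, -0.33, 0.43], [-0.55, 0.51, -0.67], [0.0, -0.79, -0.61]]
gouge_18mm 0.73 [210. 232.] [0.516 0.196 0.034]
gouge_18mm 0.42 [222. 219.] [0.517 0.142 0.034]
gouge_12mm 0.77 [216. 173.] [ 0.652 -0.014  0.034]
gouge_12mm 0.7 [194. 240.]
[... 514 characters left out ...]
 -0.99]]
gouge_25mm 0.65 [201. 208.] [0.521 0.142 0.034]
gouge_18mm 0.89 [180. 205.] [0.529 0.205 0.034]
gouge_12mm 0.95 [165. 210.] [0.512 0.249 0.034]
gouge_8mm 0.64 [220. 214.] [0.504 0.087 0.034]
honing_rack 0.72 [191. 230.] [0.456 0.177 0.   ]
honing_rack 0.38 [219. 210.] [0.519 0.094 0.   ]
honing_rack 0.25 [201. 210.] [0.518 0.15  0.   ]
carrying_rack 0.72 [291. 250.] [ 0.404 -0.124  0.   ]
keeper 0.75 [389. 238.] [ 0.445 -0.42   0.   ]
big_gouge 0.56 [119. 226.] [0.464 0.399 0.   ]
sanding_block 0.71 [122. 156.] [0.683 0.405 0.   ]
sanding_block 0.41 [385. 162.] [ 0.677 -0.415  0.   ]
sanding_block 0.22 [220. 212.] [0.512 0.09  0.   ]
wood_plug 0.67 [384. 162.] [ 0.679 -0.412  0.   ]
```

View pics/top0.png

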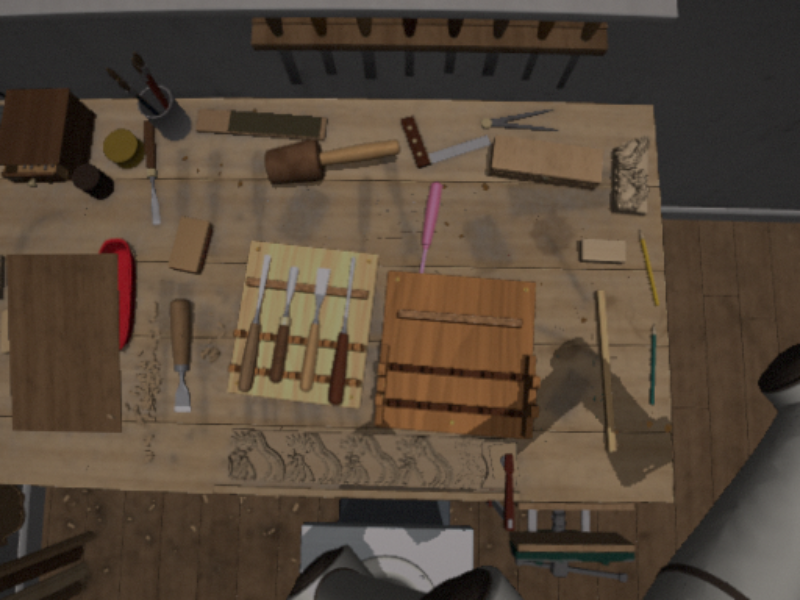

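View pics/scene0.png

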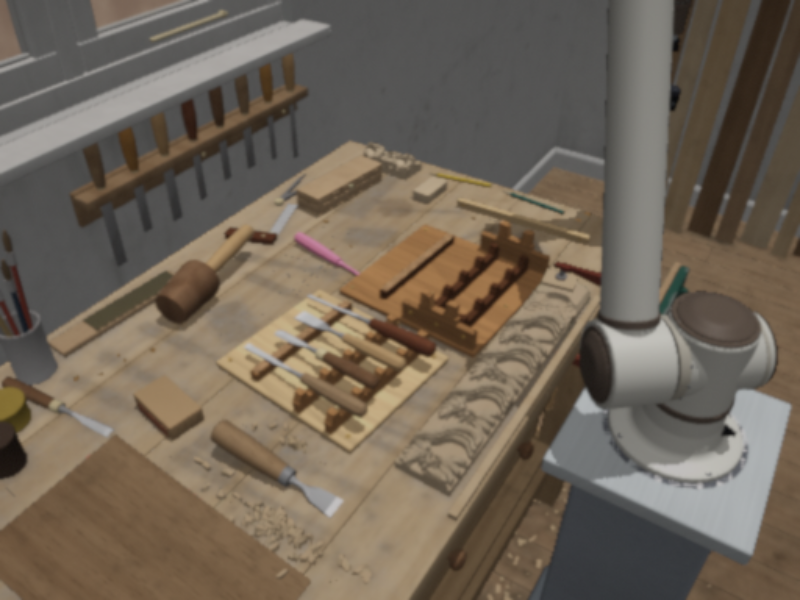

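The top view (800x600) shows the honing rack near (305,325). Its gouges from left to right are 12 mm (250,370), 18 mm (280,355), 25 mm (310,350) and 8 mm (342,360). The empty carrying rack is at (455,355) and the keeper at (606,370). The pink look-alike lies at (430,225), outside the racks. The tan-brown gouge at (250,370) in the leftmost notch is therefore gouge_12mm. Next I enlarge both racks to confirm this.

```bash
python3 - <<'E'
from h import *
c=imaging.capture("top");f=c["frame"]
cv2.imwrite("pics/topz.png",cv2.resize(cv2.convertScaleAbs(f[150:290,145:345],alpha=1.5),None,fx=4,fy=4,interpolation=cv2.INTER_CUBIC))
c=imaging.capture("scene");f=c["frame"]
cv2.imwrite("pics/scz.png",cv2.resize(cv2.convertScaleAbs(f[140:290,140:355],alpha=1.5),None,fx=3.7,fy=3.7,interpolation=cv2.INTER_CUBIC))
E
```

```text
(no output)
```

View pics/topz.png

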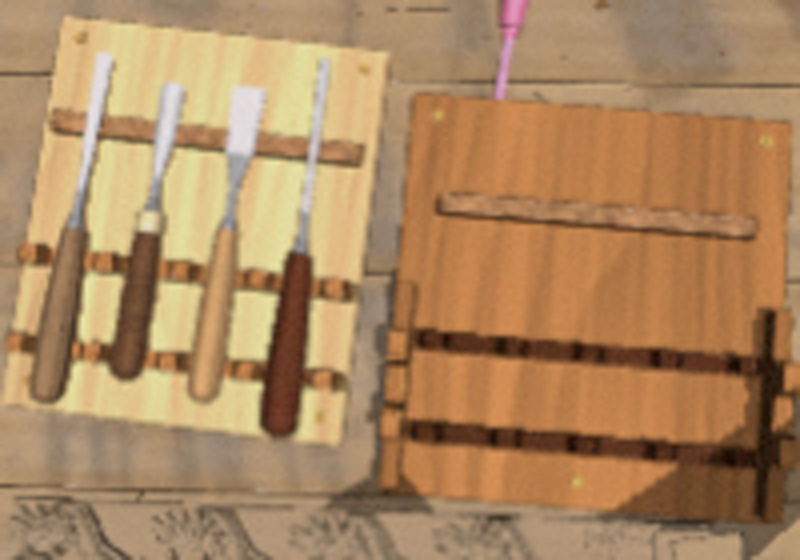

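View pics/scz.png

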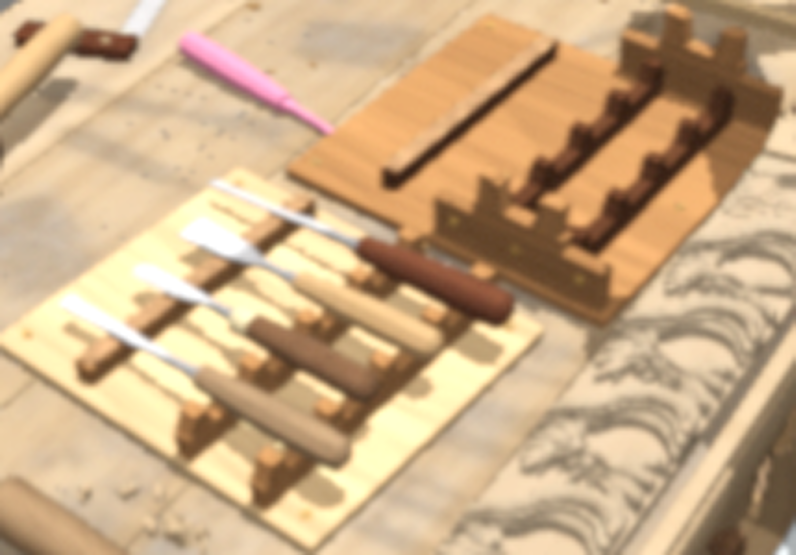

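The enlarged crops confirm the order: 12 mm tan-brown, 18 mm dark with a pale collar, 25 mm pale fishtail, 8 mm dark red. The pink one lies outside at (510,20) in the crop. Next I fit the rack poses from the features I read off and check them with overlays.

```bash
cat > fit.py <<'E'
from h import *
from scipy.optimize import least_squares
def T(p,P):
    P=np.asarray(P,float);a=p[2];c,s=np.cos(a),np.sin(a)
    return np.c_[p[0]+c*P[:,0]-s*P[:,1],p[1]+s*P[:,0]+c*P[:,1],P[:,2]]
def fit(c,L,px,p0):
    return least_squares(lambda p:(proj(c,T(p,L))-px).ravel(),p0,loss="soft_l1",f_scale=.7)
E
python3 - <<'E'
from fit import *
ct=imaging.capture("top");cs=imaging.capture("scene")
z2=lambda a:(np.array(a)+.5)/4-.5+[145,150]
L=np.array([[25,136,92],[-25,136,92],[0,136,64],[25,-136,92],[-25,-136,92],[33,0,42],[-33,0,42]])/1e3
px=z2([[398,345],[393,418],[395,383],[790,378],[786,455],[585,352],[583,444]])
f=fit(ct,L,px,[.405,-.125,-.08]);pc=f.x;print("carry",pc.round(4),np.degrees(pc[2]),f.fun.round(1))
L=np.array([[33,0,46],[-33,0,46],[33,112,48],[33,-112,48],[-33,112,48],[-33,-112,48]])/1e3
px=z2([[188,271],[177,361],[22,252],[354,290],[10,343],[345,379]])
f=fit(ct,L,px,[.46,.175,-.11]);ph=f.x;print("hone",ph.round(4),np.degrees(ph[2]),f.fun.round(1))
np.save("p.npy",[pc,ph])
def draw(c,x0,y0,x1,y1,s,name):
    f=cv2.resize(cv2.convertScaleAbs(c["frame"][y0:y1,x0:x1],alpha=1.5),None,fx=s,fy=s,interpolation=cv2.INTER_CUBIC)
    def pl(p,P,col):
        q=(proj(c,T(p,np.array(P)/1e3))+.5-[x0,y0])*s-.5
        cv2.polylines(f,[q.astype(int)],False,col,1,cv2.LINE_AA)
    for p,w in((pc,129),(ph,112)):
        for x in(-40,-26,26,40):
            o=[[x,w,50]]
            for y in(84,28,-28,-84):o+=[[x,y+22,50],[x,y+15,34],[x,y-15,34],[x,y-22,50]]
            o+=[[x,-w,50]];pl(p,o,(0,255,0))
    for y in(143,129,-129,-143):
        pl(pc,[[34,y,92],[17,y,92],[12,y,64],[-12,y,64],[-17,y,92],[-34,y,92]],(255,0,255))
    for y in(84,28,-28,-84):pl(ph,[[150,y,46],[-70,y,46]],(255,0,0))
    cv2.imwrite(name,f)
draw(ct,145,150,345,290,4,"pics/o1.png");draw(cs,140,140,355,290,3.7,"pics/o2.png")
E
```

```text
carry [ 0.406  -0.1203 -0.067 ] -3.8404467881750173 [-0.6 -0.  -1.   0.2 -0.2 -0.3  0.6  0.2  0.6 -0.5  0.9  0.  -0.3  0.3]
hone [ 0.4589  0.1701 -0.0932] -5.340168125580328 [ 0.2 -0.1 -0.2  0.2  3.7  0.2 -3.  -0.5  3.2  0.1 -3.6  0.2]
```

View pics/o1.png

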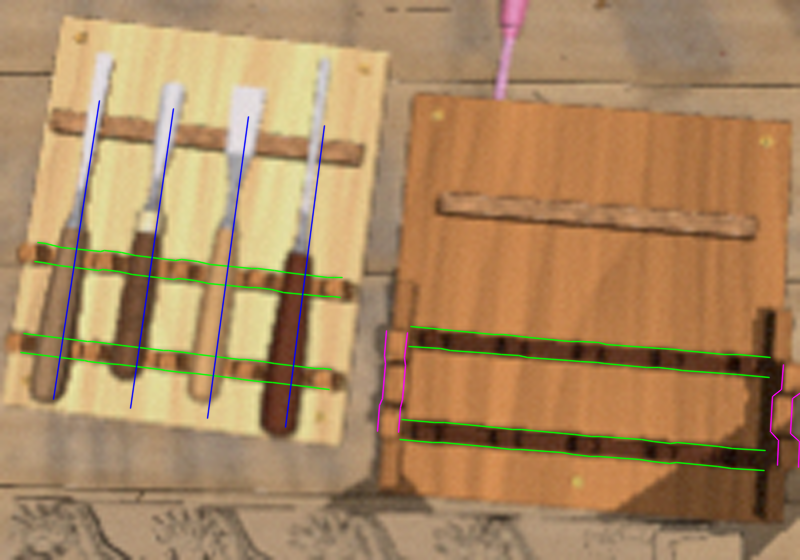

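View pics/o2.png

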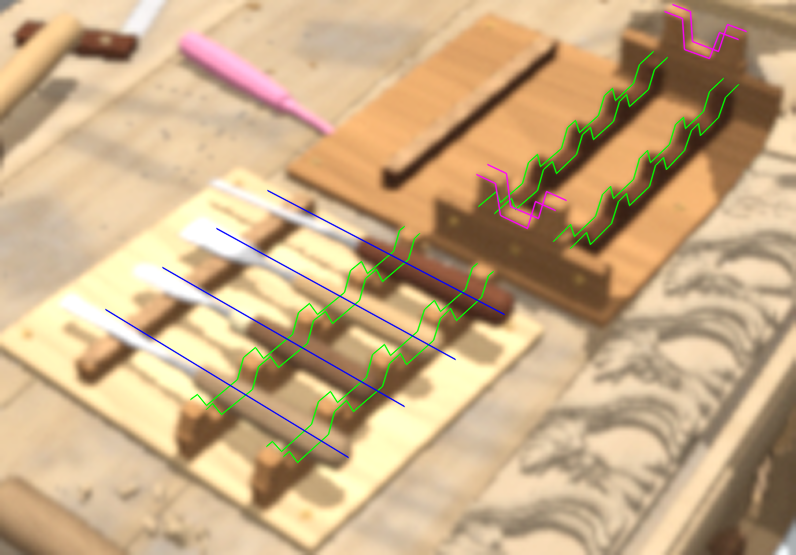

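The top overlay sits well on both racks. The scene camera view is offset by about 2 px. I'll hover over the first gouge and check the calibration against the gripper itself.

Emit:
apply_moves([
  [[0, 0, 0], 6.28],
  [[0, 0, 0], 6.28],
  [[0, 0, 0], 6.28],
  [[0, 0, 0], 6.28],
  [[0, 0, 0], 6.28],
], hand=0.044)

```text
time_s: 1.72
tcp_pos: [0.2746, -0.5614, 0.2226]
ee_rot: [[-0.995, 0.098, -0.0], [0.098, 0.995, -0.0], [0.0, -0.0, -1.0]]
wrist_force: [-0.2, -0.2, -0.3]
gripper_width: 0.707
gripper_force: 0.0
```

Emit:
apply_moves([
  [[-0.0058, 0.0415, 0], 0],
  [[-0.0058, 0.0415, 0], 0],
  [[-0.0058, 0.0415, 0], 0],
  [[-0.0058, 0.0415, 0], 0],
  [[-0.0058, 0.0415, 0], 0],
])

```text
time_s: 2.13
tcp_pos: [0.3224, -0.3571, 0.2226]
ee_rot: [[-0.996, 0.094, 0.0], [0.094, 0.996, -0.0], [-0.0, -0.0, -1.0]]
wrist_force: [1.0, 0.3, -0.5]
gripper_width: 0.505
gripper_force: 0.0
```

Emit:
apply_moves([
  [[-0.0058, 0.0415, 0], 0],
  [[-0.0058, 0.0415, 0], 0],
  [[-0.0058, 0.0415, 0], 0],
  [[-0.0058, 0.0415, 0], 0],
  [[-0.0058, 0.0415, 0], 0],
])

```text
time_s: 2.55
tcp_pos: [0.3704, -0.1541, 0.223]
ee_rot: [[-0.996, 0.093, 0.001], [0.093, 0.996, -0.0], [-0.002, 0.0, -1.0]]
wrist_force: [0.9, 0.4, -0.2]
gripper_width: 0.509
gripper_force: 0.0
```

Emit:
apply_moves([
  [[-0.0058, 0.0415, 0], 0],
  [[-0.0058, 0.0415, 0], 0],
  [[-0.0058, 0.0415, 0], 0],
  [[-0.0058, 0.0415, 0], 0],
  [[-0.0058, 0.0415, 0], 0],
])

```text
time_s: 2.97
tcp_pos: [0.4183, 0.049, 0.2232]
ee_rot: [[-0.996, 0.092, 0.002], [0.092, 0.996, 0.001], [-0.001, 0.001, -1.0]]
wrist_force: [1.6, -0.3, 0.9]
gripper_width: 0.504
gripper_force: 0.0
```

Emit:
apply_moves([
  [[-0.0058, 0.0415, 0.02], 0],
  [[-0.0058, 0.0415, 0.02], 0],
  [[-0.0058, 0.0415, 0.02], 0],
  [[-0.0058, 0.0415, 0.02], 0],
  [[-0.0058, 0.0415, 0.02], 0],
])

```text
time_s: 3.38
tcp_pos: [0.4617, 0.2318, 0.1323]
ee_rot: [[-0.996, 0.092, 0.001], [0.092, 0.996, 0.0], [-0.001, 0.001, -1.0]]
wrist_force: [0.4, -0.4, 0.6]
gripper_width: 0.506
gripper_force: 0.0
```

```bash
cat > see.py <<'E'
from h import *
import sys
def see(n,tag,half=75,P=None):
    c=imaging.capture(n);s=r.sense();p=s["tcp_pos"] if P is None else np.array(P)
    c0=proj(c,p)[0].astype(int);x0,y0=np.clip(c0-[half,half],0,[512-2*half,384-2*half])
    k=600/(2*half);f=cv2.resize(cv2.convertScaleAbs(c["frame"][y0:y0+2*half,x0:x0+2*half],alpha=1.5),None,fx=k,fy=k,interpolation=cv2.INTER_CUBIC)
    R=s["ee_rot"];w=s["gripper_width"]*.087/2
    if P is None:
      for q in(p,p+R[:,1]*w,p-R[:,1]*w):
        u=(proj(c,q)[0]+.5-[x0,y0])*k-.5;cv2.drawMarker(f,tuple(int(v) for v in u),(0,255,0),1,14,1)
    print(n,s["tcp_pos"].round(4),s["gripper_width"],x0,y0);return f
E
python3 - <<'E'
from see import *
a=see("top",0);b=see("scene",0)
cv2.imwrite("pics/hov.png",cv2.resize(np.hstack([a,b]),(800,400)))
E
```

```text
top [0.463  0.2364 0.1284] 0.5034584504406212 84 149
scene [0.4617 0.2334 0.1296] 0.506229239905385 141 144
```

View pics/hov.png

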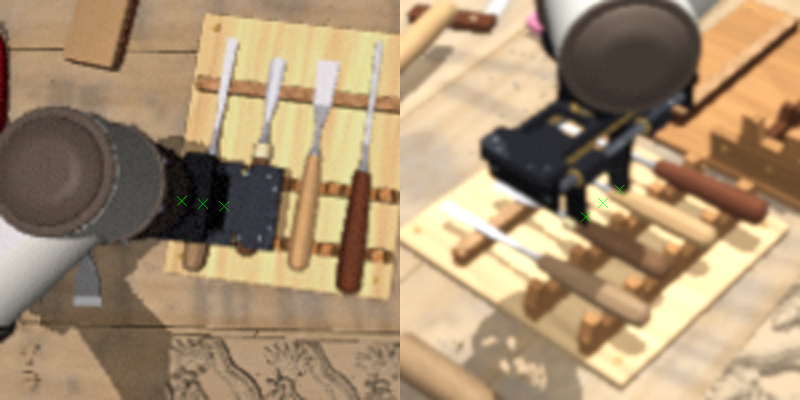

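The view shows the finger tips within about 1 px of their predicted marks in the scene camera, so robot and camera agree. Comparing the gouge axes with the overlays, I correct both racks by about −4 mm in x and +3 mm in y. Next I centre over gouge_12mm and descend.

Emit:
apply_moves([
  [[0.001, 0.0215, 0], 0],
  [[0, 0, 0.02], 0],
  [[0, 0, 0.02], 0],
  [[0, 0, 0.02], 0],
  [[0, 0, 0], 0],
])

```text
time_s: 3.9
tcp_pos: [0.4604, 0.2492, 0.0697]
ee_rot: [[-0.996, 0.094, -0.006], [0.094, 0.996, -0.005], [0.005, -0.005, -1.0]]
wrist_force: [0.7, -1.3, -0.6]
gripper_width: 0.507
gripper_force: 0.0
```

```bash
python3 - <<'E'
from see import *
for i in range(3): print(r.sense()["tcp_pos"].round(4))
b=see("scene",0,50);cv2.imwrite("pics/g12.png",b)
E
```

```text
[0.4604 0.2492 0.0697]
[0.4604 0.2492 0.0697]
[0.4604 0.2492 0.0697]
scene [0.4616 0.25   0.0716] 0.5042115667076775 163 191
```

View pics/g12.png

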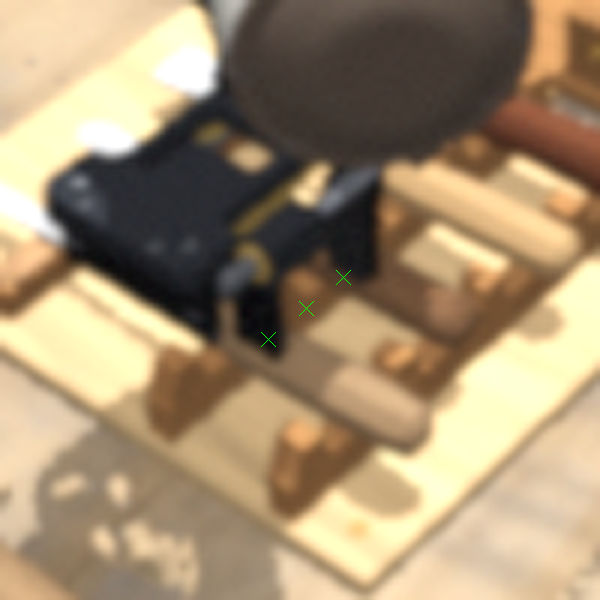

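```bash
python3 - <<'E'
from h import *
c=imaging.capture("scene")
for q in[(385,412),(340,385),(290,360),(420,430)]:
    print(at_z(c,(np.array(q)+.5)/6-.5+[163,191],.046).round(4))
print(proj(c,[[.4632,.2566,.046]])[0], (proj(c,[[.4632,.2566,.046]])[0]-[163,191])*6)
E
```

```text
[0.4182 0.2591 0.046 ]
[0.4414 0.2571 0.046 ]
[0.4661 0.257  0.046 ]
[0.4014 0.2594 0.046 ]
[211.97047013 250.96890359] [293.82282079 359.81342155]
```

Emit:
apply_moves([
  [[-0.002, 0.0075, 0], 0],
  [[0, 0, 0.02], 0],
  [[0, 0, 0.02], 0],
  [[0, 0, 0], 0],
  [[0, 0, 0], 0],
])

```text
time_s: 4.42
tcp_pos: [0.4658, 0.2589, 0.0335]
ee_rot: [[-0.996, 0.093, 0.0], [0.093, 0.996, 0.0], [-0.0, 0.0, -1.0]]
wrist_force: [0.8, -0.1, 0.6]
gripper_width: 0.504
gripper_force: 0.0
```

Emit:
apply_moves([
  [[0, 0, 0], 0],
  [[0, 0, 0], 0],
  [[0, 0, 0], 0],
  [[0, 0, 0], 0],
  [[0, 0, 0], 0],
], hand=0.0)

```text
time_s: 4.83
tcp_pos: [0.4657, 0.259, 0.0337]
ee_rot: [[-0.996, 0.093, 0.001], [0.093, 0.996, 0.001], [-0.001, 0.001, -1.0]]
wrist_force: [-0.6, -0.4, 3.1]
gripper_width: 0.271
gripper_force: 30.0
```

Emit:
apply_moves([
  [[0, 0, -0.02], 0],
  [[0, 0, -0.04], 0],
  [[0, 0, -0.04], 0],
  [[0, 0, 0], -1.5],
  [[0, 0, 0], 0],
])

```text
time_s: 5.25
tcp_pos: [0.4662, 0.2596, 0.1356]
ee_rot: [[-0.998, 0.067, 0.004], [0.067, 0.998, 0.004], [-0.004, 0.005, -1.0]]
wrist_force: [-1.5, -0.0, -1.7]
gripper_width: 0.27
gripper_force: 30.0
```

Emit:
apply_moves([
  [[0.0035, -0.0295, 0], 0],
  [[0.0035, -0.0295, 0], 0],
  [[0.0035, -0.0295, 0], 0],
  [[0.0035, -0.0295, 0], 0],
  [[0.0035, -0.0295, 0], 0],
])

```text
time_s: 5.67
tcp_pos: [0.4362, 0.1106, 0.1314]
ee_rot: [[-0.998, 0.068, -0.003], [0.068, 0.998, -0.002], [0.003, -0.002, -1.0]]
wrist_force: [0.3, -0.4, -1.1]
gripper_width: 0.27
gripper_force: 30.0
```

Emit:
apply_moves([
  [[0.0035, -0.0295, 0], 0],
  [[0.0035, -0.0295, 0], 0],
  [[0.0035, -0.0295, 0], 0],
  [[0.0035, -0.0295, 0], 0],
  [[0.0035, -0.0295, 0], 0],
])

```text
time_s: 6.08
tcp_pos: [0.4087, -0.035, 0.1316]
ee_rot: [[-0.998, 0.068, -0.003], [0.068, 0.998, -0.001], [0.003, -0.001, -1.0]]
wrist_force: [0.9, -0.7, -0.9]
gripper_width: 0.269
gripper_force: 30.0
```

Emit:
apply_moves([
  [[0, 0, 0.03], 0],
  [[0, 0, 0], 0],
  [[0, 0, 0], 0],
])

```text
time_s: 6.33
tcp_pos: [0.4086, -0.0342, 0.1013]
ee_rot: [[-0.998, 0.068, -0.006], [0.068, 0.998, -0.002], [0.006, -0.002, -1.0]]
wrist_force: [0.6, 0.7, -0.4]
gripper_width: 0.272
gripper_force: 30.0
```

```bash
python3 - <<'E'
from see import *
b=see("scene",0,50);a=see("top",0,50);cv2.imwrite("pics/p12.png",cv2.resize(np.hstack([b,a]),(800,400)))
E
```

```text
scene [ 0.4101 -0.0335  0.1024] 0.26360305638891857 241 128
top [ 0.4109 -0.033   0.1031] 0.27114607715640293 210 196
```

View pics/p12.png

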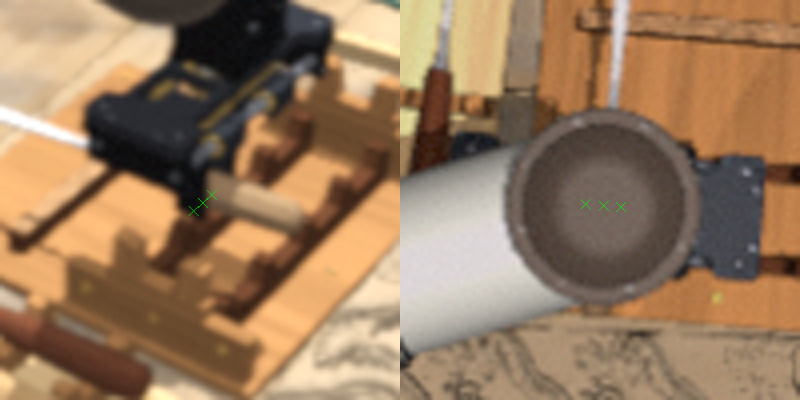

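The view shows gouge_12mm held over the carrying rack, its butt near (300,215) in the scene crop, with the rail blocks below. I'll project the expected block tops and compare.

```bash
python3 - <<'E'
from fit import *
c=imaging.capture("scene")
L=np.array([[x,y,50] for x in(-33,33) for y in(115,56,0,-56,-115)]+[[25,136,92],[-25,136,92],[25,-136,92],[-25,-136,92]])/1e3
for p in([.406,-.1203,-.067],[.403,-.118,-.067]):
    print(((proj(c,T(p,L))-[241,128])*4).round(0).tolist())
f=c["frame"][128:228,241:341]
f=cv2.resize(cv2.convertScaleAbs(f,alpha=1.8),(600,600),interpolation=cv2.INTER_CUBIC)
for (u,v) in (proj(c,T([.403,-.118,-.067],L))-[241,128])*6: cv2.drawMarker(f,(int(u),int(v)),(0,255,0),1,10,1)
cv2.imwrite("pics/chk.png",f)
E
```

```text
[[213.0, 301.0], [259.0, 257.0], [299.0, 217.0], [338.0, 180.0], [376.0, 143.0], [132.0, 264.0], [179.0, 222.0], [221.0, 184.0], [260.0, 149.0], [300.0, 114.0], [127.0, 235.0], [190.0, 263.0], [328.0, 59.0], [386.0, 81.0]]
[[215.0, 304.0], [261.0, 260.0], [302.0, 220.0], [340.0, 183.0], [378.0, 146.0], [134.0, 267.0], [181.0, 225.0], [223.0, 187.0], [262.0, 152.0], [302.0, 116.0], [129.0, 238.0], [192.0, 267.0], [330.0, 62.0], [389.0, 84.0]]
```

View pics/chk.png

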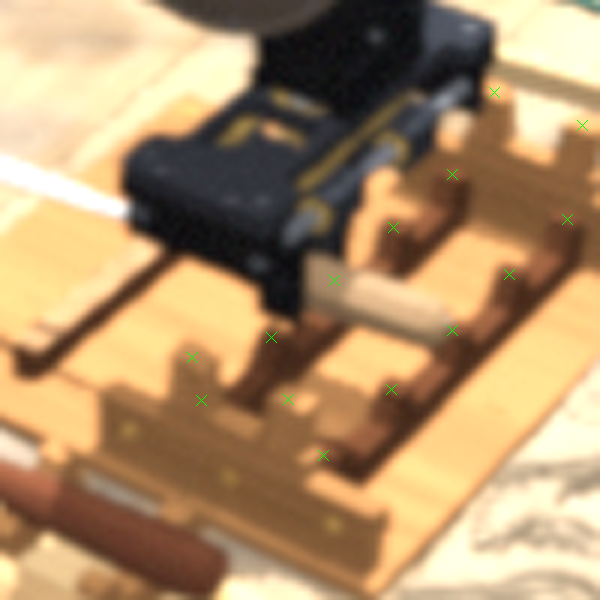

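The corrected carrying-rack pose (0.403, −0.118, −3.84°) matches the block tops and prongs within 1–2 mm. I lower gouge_12mm.

Emit:
apply_moves([
  [[0, 0, 0.03], 0],
  [[0, 0, 0.025], 0],
  [[0, 0, 0.008], 0],
  [[0, 0, 0.004], 0],
  [[0, 0, 0], 0],
])

```text
time_s: 6.9
tcp_pos: [0.411, -0.033, 0.0359]
ee_rot: [[-0.998, 0.066, -0.0], [0.066, 0.998, -0.0], [0.0, -0.0, -1.0]]
wrist_force: [0.6, -0.8, -0.8]
gripper_width: 0.274
gripper_force: 30.0
```

Emit:
apply_moves([
  [[0, 0, 0], 0],
  [[0, 0, 0], 0],
  [[0, 0, 0], 0],
  [[0, 0, 0], 0],
], hand=0.04)

```text
time_s: 7.23
tcp_pos: [0.4113, -0.0332, 0.0367]
ee_rot: [[-0.998, 0.067, 0.002], [0.067, 0.998, 0.001], [-0.002, 0.001, -1.0]]
wrist_force: [0.5, 0.8, -0.1]
gripper_width: 0.435
gripper_force: 0.0
```

Emit:
apply_moves([
  [[0, 0, -0.015], 0],
  [[0, 0, -0.04], 0],
  [[0, 0, -0.04], 0],
  [[0, 0, 0], 1.5],
])

```text
time_s: 7.57
tcp_pos: [0.4157, -0.0326, 0.1382]
ee_rot: [[-0.996, 0.091, 0.016], [0.091, 0.996, 0.003], [-0.015, 0.004, -1.0]]
wrist_force: [0.9, -0.1, -0.3]
gripper_width: 0.46
gripper_force: 0.0
```

Emit:
apply_moves([
  [[-0.0045, 0.04, 0], 0],
  [[-0.0045, 0.04, 0], 0],
  [[-0.0045, 0.04, 0], 0],
  [[-0.0045, 0.04, 0], 0],
  [[-0.0045, 0.04, 0], 0],
], hand=0.044)

```text
time_s: 7.98
tcp_pos: [0.4517, 0.1655, 0.1316]
ee_rot: [[-0.996, 0.093, 0.001], [0.093, 0.996, 0.001], [-0.001, 0.001, -1.0]]
wrist_force: [0.1, -0.6, -0.1]
gripper_width: 0.506
gripper_force: 0.0
```

Emit:
apply_moves([
  [[-0.0045, 0.04, 0], 0],
  [[0, 0, 0.03], 0],
  [[0, 0, 0], 0],
  [[0, 0, 0], 0],
])

```text
time_s: 8.32
tcp_pos: [0.4588, 0.2025, 0.1]
ee_rot: [[-0.996, 0.092, -0.003], [0.092, 0.996, -0.002], [0.003, -0.003, -1.0]]
wrist_force: [0.4, 0.9, 0.8]
gripper_width: 0.509
gripper_force: 0.0
```

```bash
python3 - <<'E'
from see import *
b=see("scene",0,50);a=see("scene",0,50,[.4,-.06,.05]);cv2.imwrite("pics/g18.png",cv2.resize(np.hstack([b,a]),(800,400)))
E
```

```text
scene [0.4597 0.2026 0.1012] 0.5072513001981716 175 171
scene [0.4601 0.2027 0.1018] 0.5067888449371262 247 139
```

View pics/g18.png

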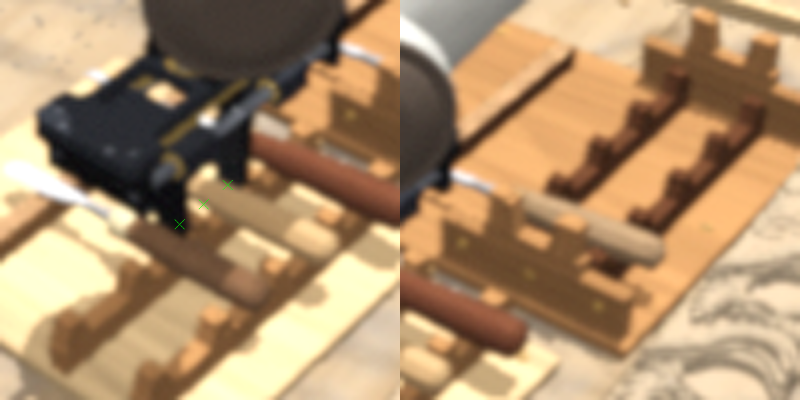

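The view shows gouge_12mm seated in the leftmost notch, lying across both rails. The gripper is over the 18 mm gouge, whose handle is at (180,245)–(250,285). I check its axis.

```bash
python3 - <<'E'
from h import *
c=imaging.capture("scene")
for q in[(252,285),(210,261),(170,240),(315,235),(275,213),(240,195),(350,185),(300,160)]:
    print(q,at_z(c,(np.array(q)+.5)/4-.5+[175,171],.046).round(4))
E
```

```text
(252, 285) [0.4289 0.1977 0.046 ]
(210, 261) [0.4625 0.1946 0.046 ]
(170, 240) [0.4944 0.193  0.046 ]
(315, 235) [0.4204 0.1393 0.046 ]
(275, 213) [0.4528 0.1361 0.046 ]
(240, 195) [0.4812 0.1342 0.046 ]
(350, 185) [0.4267 0.0871 0.046 ]
(300, 160) [0.4674 0.0841 0.046 ]
```

Emit:
apply_moves([
  [[0, -0.0025, 0.02], 0],
  [[0, 0, 0.03], 0],
  [[0, 0, 0.02], 0],
  [[0, 0, 0], 0],
  [[0, 0, 0], 0],
])

```text
time_s: 8.88
tcp_pos: [0.4599, 0.1999, 0.0315]
ee_rot: [[-0.996, 0.094, 0.0], [0.094, 0.996, -0.0], [-0.0, -0.0, -1.0]]
wrist_force: [-0.5, -0.2, 0.0]
gripper_width: 0.507
gripper_force: 0.0
```

Emit:
apply_moves([
  [[0, 0, 0], 0],
  [[0, 0, 0], 0],
  [[0, 0, 0], 0],
  [[0, 0, 0], 0],
  [[0, 0, 0], 0],
], hand=0.0)

```text
time_s: 9.3
tcp_pos: [0.4604, 0.2012, 0.0319]
ee_rot: [[-0.996, 0.093, 0.002], [0.093, 0.996, 0.002], [-0.002, 0.002, -1.0]]
wrist_force: [-0.5, 0.6, 3.8]
gripper_width: 0.245
gripper_force: 30.0
```

Emit:
apply_moves([
  [[0, 0, -0.02], 0],
  [[0, 0, -0.04], 0],
  [[0, 0, -0.04], 0],
  [[0, 0, 0], -1.5],
  [[0, 0, 0], 0],
])

```text
time_s: 9.72
tcp_pos: [0.4604, 0.2014, 0.1332]
ee_rot: [[-0.998, 0.067, 0.004], [0.067, 0.998, 0.004], [-0.004, 0.004, -1.0]]
wrist_force: [0.1, -0.1, -1.7]
gripper_width: 0.246
gripper_force: 30.0
```

Emit:
apply_moves([
  [[0.0033, -0.0294, 0], 0],
  [[0.0033, -0.0294, 0], 0],
  [[0.0033, -0.0294, 0], 0],
  [[0.0033, -0.0294, 0], 0],
  [[0.0033, -0.0294, 0], 0],
])

```text
time_s: 10.13
tcp_pos: [0.4311, 0.0532, 0.1292]
ee_rot: [[-0.998, 0.068, -0.004], [0.068, 0.998, -0.002], [0.004, -0.002, -1.0]]
wrist_force: [0.3, -1.1, -1.3]
gripper_width: 0.247
gripper_force: 30.0
```

Emit:
apply_moves([
  [[0.0033, -0.0294, 0], 0],
  [[0.0033, -0.0294, 0], 0],
  [[0.0033, -0.0294, 0], 0],
  [[0.0033, -0.0294, 0], 0],
  [[0.0033, -0.0294, 0], 0],
])

```text
time_s: 10.55
tcp_pos: [0.4048, -0.092, 0.1293]
ee_rot: [[-0.998, 0.068, -0.004], [0.068, 0.998, -0.0], [0.004, -0.0, -1.0]]
wrist_force: [0.9, -0.4, -1.2]
gripper_width: 0.249
gripper_force: 30.0
```

Emit:
apply_moves([
  [[0, 0, 0.02], 0],
  [[0, 0, 0.02], 0],
  [[0, 0, 0], 0],
  [[0, 0, 0], 0],
])

```text
time_s: 10.88
tcp_pos: [0.4051, -0.091, 0.0894]
ee_rot: [[-0.998, 0.068, -0.006], [0.068, 0.998, -0.001], [0.006, -0.001, -1.0]]
wrist_force: [-0.2, -0.5, -1.1]
gripper_width: 0.246
gripper_force: 30.0
```

Emit:
apply_moves([
  [[-0.002, 0.001, 0.02], 0],
  [[0, 0, 0.024], 0],
  [[0, 0, 0.008], 0],
  [[0, 0, 0.004], 0],
  [[0, 0, 0], 0],
])

```text
time_s: 11.3
tcp_pos: [0.409, -0.0896, 0.0347]
ee_rot: [[-0.998, 0.066, -0.001], [0.066, 0.998, -0.0], [0.001, -0.0, -1.0]]
wrist_force: [-0.2, -0.8, -2.0]
gripper_width: 0.246
gripper_force: 30.0
```

Emit:
apply_moves([
  [[0, 0, 0], 0],
  [[0, 0, 0], 0],
  [[0, 0, 0], 0],
  [[0, 0, 0], 0],
], hand=0.04)

```text
time_s: 11.63
tcp_pos: [0.4097, -0.0896, 0.0357]
ee_rot: [[-0.998, 0.067, 0.002], [0.067, 0.998, 0.0], [-0.002, 0.0, -1.0]]
wrist_force: [0.3, -0.1, 0.9]
gripper_width: 0.431
gripper_force: 0.0
```

Emit:
apply_moves([
  [[0, 0, -0.015], 0],
  [[0, 0, -0.04], 0],
  [[0, 0, -0.04], 0],
  [[0, 0, 0], 1.5],
])

```text
time_s: 11.97
tcp_pos: [0.4142, -0.0896, 0.1372]
ee_rot: [[-0.996, 0.091, 0.016], [0.091, 0.996, 0.0], [-0.016, 0.002, -1.0]]
wrist_force: [0.4, -0.0, -0.8]
gripper_width: 0.456
gripper_force: 0.0
```

Emit:
apply_moves([
  [[-0.004, 0.0395, 0], 0],
  [[-0.004, 0.0395, 0], 0],
  [[-0.004, 0.0395, 0], 0],
  [[-0.004, 0.0395, 0], 0],
  [[-0.004, 0.0395, 0], 0],
], hand=0.044)

```text
time_s: 12.38
tcp_pos: [0.4474, 0.1068, 0.1306]
ee_rot: [[-0.996, 0.093, 0.001], [0.093, 0.996, 0.001], [-0.001, 0.001, -1.0]]
wrist_force: [0.6, -0.7, -0.3]
gripper_width: 0.509
gripper_force: 0.0
```

Emit:
apply_moves([
  [[-0.004, 0.0395, 0], 0],
  [[0, 0, 0.02], 0],
  [[0, 0, 0.02], 0],
  [[0, 0, 0], 0],
  [[0, 0, 0], 0],
])

```text
time_s: 12.8
tcp_pos: [0.4545, 0.1436, 0.0896]
ee_rot: [[-0.996, 0.093, -0.002], [0.093, 0.996, -0.002], [0.001, -0.002, -1.0]]
wrist_force: [-0.6, -0.2, 1.1]
gripper_width: 0.508
gripper_force: 0.0
```

```bash
python3 - <<'E'
from see import *
b=see("scene",0,50);a=see("scene",0,50,[.4,-.06,.05]);cv2.imwrite("pics/g25.png",cv2.resize(np.hstack([b,a]),(800,400)))
E
```

```text
scene [0.4553 0.1439 0.0905] 0.5060784846361952 190 162
scene [0.4557 0.144  0.091 ] 0.507159555786709 247 139
```

View pics/g25.png

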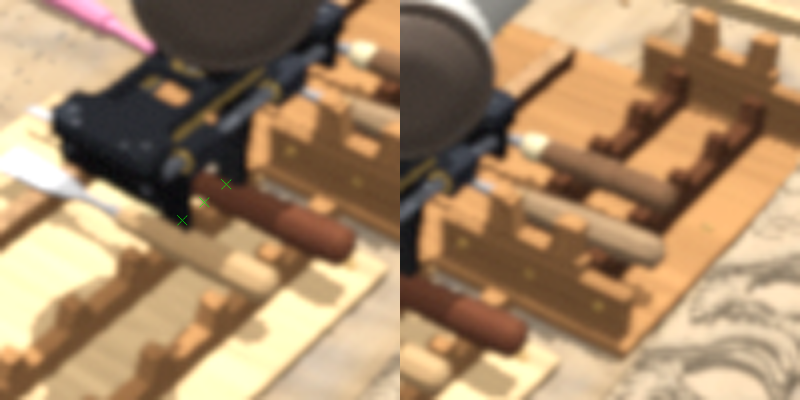

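The view shows gouges 12 and 18 seated in the first two notches. The gripper stands over the 25 mm handle at (205,245). Descending.

Emit:
apply_moves([
  [[0, 0, 0.02], 0],
  [[0, 0, 0.025], 0],
  [[0, 0, 0.014], 0],
  [[0, 0, 0], 0],
  [[0, 0, 0], 0],
])

```text
time_s: 13.32
tcp_pos: [0.4556, 0.1439, 0.0316]
ee_rot: [[-0.996, 0.093, 0.001], [0.093, 0.996, 0.0], [-0.001, 0.0, -1.0]]
wrist_force: [0.3, 0.1, 0.5]
gripper_width: 0.505
gripper_force: 0.0
```

Emit:
apply_moves([
  [[0, 0, 0], 0],
  [[0, 0, 0], 0],
  [[0, 0, 0], 0],
  [[0, 0, 0], 0],
  [[0, 0, 0], 0],
], hand=0.0)

```text
time_s: 13.73
tcp_pos: [0.4558, 0.1446, 0.0317]
ee_rot: [[-0.996, 0.093, 0.002], [0.093, 0.996, 0.001], [-0.002, 0.002, -1.0]]
wrist_force: [-0.3, -0.0, 4.6]
gripper_width: 0.258
gripper_force: 30.0
```

Emit:
apply_moves([
  [[0, 0, -0.02], 0],
  [[0, 0, -0.04], 0],
  [[0, 0, -0.04], 0],
  [[0, 0, 0], -1.5],
  [[0, 0, 0], 0],
])

```text
time_s: 14.15
tcp_pos: [0.4558, 0.1447, 0.133]
ee_rot: [[-0.998, 0.067, 0.004], [0.067, 0.998, 0.003], [-0.004, 0.004, -1.0]]
wrist_force: [-0.1, -0.2, -2.1]
gripper_width: 0.262
gripper_force: 30.0
```

Emit:
apply_moves([
  [[0.0031, -0.0293, 0], 0],
  [[0.0031, -0.0293, 0], 0],
  [[0.0031, -0.0293, 0], 0],
  [[0.0031, -0.0293, 0], 0],
  [[0.0031, -0.0293, 0], 0],
])

```text
time_s: 14.57
tcp_pos: [0.4275, -0.0028, 0.1291]
ee_rot: [[-0.998, 0.068, -0.004], [0.068, 0.998, -0.001], [0.004, -0.001, -1.0]]
wrist_force: [0.5, -0.2, -1.1]
gripper_width: 0.266
gripper_force: 30.0
```

Emit:
apply_moves([
  [[0.0031, -0.0293, 0], 0],
  [[0.0031, -0.0293, 0], 0],
  [[0.0031, -0.0293, 0], 0],
  [[0.0031, -0.0293, 0], 0],
  [[0.0031, -0.0293, 0], 0],
])

```text
time_s: 14.98
tcp_pos: [0.4022, -0.1474, 0.1292]
ee_rot: [[-0.998, 0.068, -0.004], [0.068, 0.998, 0.001], [0.004, 0.0, -1.0]]
wrist_force: [0.7, 0.5, -1.8]
gripper_width: 0.262
gripper_force: 30.0
```

Emit:
apply_moves([
  [[0, 0, 0.02], 0],
  [[0, 0, 0.02], 0],
  [[0, 0, 0], 0],
  [[0, 0, 0], 0],
])

```text
time_s: 15.32
tcp_pos: [0.4024, -0.1464, 0.0892]
ee_rot: [[-0.998, 0.068, -0.006], [0.068, 0.998, -0.0], [0.006, -0.0, -1.0]]
wrist_force: [-0.5, 0.5, -0.9]
gripper_width: 0.264
gripper_force: 30.0
```

Emit:
apply_moves([
  [[0, 0.001, 0.02], 0],
  [[0, 0, 0.024], 0],
  [[0, 0, 0.008], 0],
  [[0, 0, 0.004], 0],
  [[0, 0, 0], 0],
])

```text
time_s: 15.73
tcp_pos: [0.4046, -0.1451, 0.0348]
ee_rot: [[-0.998, 0.066, -0.001], [0.066, 0.998, -0.0], [0.001, -0.0, -1.0]]
wrist_force: [-1.2, 0.3, -0.4]
gripper_width: 0.262
gripper_force: 30.0
```

Emit:
apply_moves([
  [[0, 0, 0], 0],
  [[0, 0, 0], 0],
  [[0, 0, 0], 0],
  [[0, 0, 0], 0],
], hand=0.04)

```text
time_s: 16.07
tcp_pos: [0.4052, -0.1453, 0.0357]
ee_rot: [[-0.998, 0.067, 0.002], [0.067, 0.998, -0.0], [-0.002, 0.0, -1.0]]
wrist_force: [0.6, -0.4, -0.0]
gripper_width: 0.43
gripper_force: 0.0
```

Emit:
apply_moves([
  [[0, 0, -0.015], 0],
  [[0, 0, -0.04], 0],
  [[0, 0, -0.04], 0],
  [[0, 0, 0], 1.5],
])

```text
time_s: 16.4
tcp_pos: [0.4097, -0.1459, 0.1373]
ee_rot: [[-0.996, 0.091, 0.016], [0.091, 0.996, -0.002], [-0.016, -0.001, -1.0]]
wrist_force: [1.3, -0.6, -0.2]
gripper_width: 0.458
gripper_force: 0.0
```

Emit:
apply_moves([
  [[-0.0038, 0.0397, 0], 0],
  [[-0.0038, 0.0397, 0], 0],
  [[-0.0038, 0.0397, 0], 0],
  [[-0.0038, 0.0397, 0], 0],
  [[-0.0038, 0.0397, 0], 0],
], hand=0.046)

```text
time_s: 16.82
tcp_pos: [0.4419, 0.0524, 0.1306]
ee_rot: [[-0.996, 0.093, 0.002], [0.093, 0.996, 0.001], [-0.001, 0.001, -1.0]]
wrist_force: [0.5, 0.3, -0.6]
gripper_width: 0.526
gripper_force: 0.0
```

Emit:
apply_moves([
  [[-0.0038, 0.0397, 0], 0],
  [[0, 0, 0.02], 0],
  [[0, 0, 0.02], 0],
  [[0, 0, 0], 0],
  [[0, 0, 0], 0],
])

```text
time_s: 17.23
tcp_pos: [0.4488, 0.0895, 0.0896]
ee_rot: [[-0.996, 0.093, -0.002], [0.093, 0.996, -0.001], [0.002, -0.001, -1.0]]
wrist_force: [0.2, -0.3, 0.4]
gripper_width: 0.528
gripper_force: 0.0
```

```bash
python3 - <<'E'
from see import *
b=see("scene",0,50);a=see("scene",0,50,[.4,-.1,.05]);cv2.imwrite("pics/g8.png",cv2.resize(np.hstack([b,a]),(800,400)))
E
```

```text
scene [0.4497 0.0896 0.0905] 0.5301898496073445 204 151
scene [0.4501 0.0897 0.0909] 0.5291816101884188 254 132
```

View pics/g8.png

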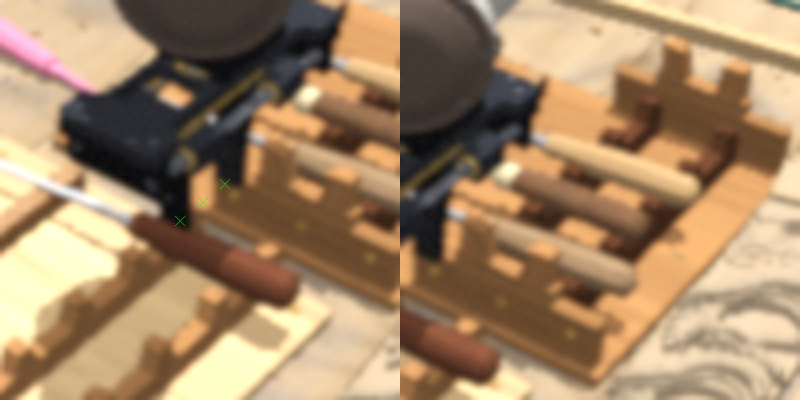

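The view shows three gouges seated in notches 1–3, and the gripper over the dark red 8 mm handle at (200,250). Descending.

Emit:
apply_moves([
  [[0, 0, 0.02], 0],
  [[0, 0, 0.025], 0],
  [[0, 0, 0.012], 0],
  [[0, 0, 0], 0],
  [[0, 0, 0], 0],
])

```text
time_s: 17.75
tcp_pos: [0.45, 0.0896, 0.0336]
ee_rot: [[-0.996, 0.094, 0.001], [0.094, 0.996, 0.0], [-0.001, 0.0, -1.0]]
wrist_force: [0.2, -0.8, 0.0]
gripper_width: 0.53
gripper_force: 0.0
```

Emit:
apply_moves([
  [[0, 0, 0], 0],
  [[0, 0, 0], 0],
  [[0, 0, 0], 0],
  [[0, 0, 0], 0],
  [[0, 0, 0], 0],
], hand=0.0)

```text
time_s: 18.17
tcp_pos: [0.45, 0.0901, 0.0336]
ee_rot: [[-0.996, 0.093, 0.002], [0.093, 0.996, 0.001], [-0.002, 0.001, -1.0]]
wrist_force: [0.2, -0.8, 5.0]
gripper_width: 0.295
gripper_force: 29.9
```

Emit:
apply_moves([
  [[0, 0, -0.02], 0],
  [[0, 0, -0.04], 0],
  [[0, 0, -0.04], 0],
  [[0, 0, 0], -1.5],
  [[0, 0, 0], 0],
])

```text
time_s: 18.58
tcp_pos: [0.4504, 0.0905, 0.1351]
ee_rot: [[-0.998, 0.067, 0.005], [0.067, 0.998, 0.003], [-0.005, 0.004, -1.0]]
wrist_force: [-1.7, -0.1, -0.8]
gripper_width: 0.291
gripper_force: 29.9
```

Emit:
apply_moves([
  [[0.003, -0.0295, 0], 0],
  [[0.003, -0.0295, 0], 0],
  [[0.003, -0.0295, 0], 0],
  [[0.003, -0.0295, 0], 0],
  [[0.003, -0.0295, 0], 0],
])

```text
time_s: 19.0
tcp_pos: [0.4225, -0.0577, 0.1312]
ee_rot: [[-0.998, 0.067, -0.004], [0.067, 0.998, -0.0], [0.004, -0.001, -1.0]]
wrist_force: [1.3, 0.4, -1.1]
gripper_width: 0.294
gripper_force: 29.9
```

Emit:
apply_moves([
  [[0.003, -0.0295, 0], 0],
  [[0.003, -0.0295, 0], 0],
  [[0.003, -0.0295, 0], 0],
  [[0.003, -0.0295, 0], 0],
  [[0.003, -0.0295, 0], 0],
])

```text
time_s: 19.42
tcp_pos: [0.3977, -0.2036, 0.1312]
ee_rot: [[-0.998, 0.068, -0.004], [0.068, 0.998, 0.001], [0.004, 0.001, -1.0]]
wrist_force: [0.7, 1.0, -1.5]
gripper_width: 0.298
gripper_force: 29.9
```

Emit:
apply_moves([
  [[0, 0, 0.02], 0],
  [[0, 0, 0.02], 0],
  [[0, 0, 0], 0],
  [[0, 0, 0], 0],
])

```text
time_s: 19.75
tcp_pos: [0.3978, -0.2024, 0.0912]
ee_rot: [[-0.998, 0.068, -0.006], [0.068, 0.998, 0.001], [0.006, 0.0, -1.0]]
wrist_force: [0.7, -0.3, -0.6]
gripper_width: 0.292
gripper_force: 29.9
```

Emit:
apply_moves([
  [[0, 0.0005, 0.02], 0],
  [[0, 0, 0.024], 0],
  [[0, 0, 0.008], 0],
  [[0, 0, 0.004], 0],
  [[0, 0, 0], 0],
])

```text
time_s: 20.17
tcp_pos: [0.3998, -0.2018, 0.0368]
ee_rot: [[-0.998, 0.066, -0.001], [0.066, 0.998, -0.0], [0.001, -0.0, -1.0]]
wrist_force: [0.3, -0.1, -0.6]
gripper_width: 0.292
gripper_force: 29.9
```

Emit:
apply_moves([
  [[0, 0, 0], 0],
  [[0, 0, 0], 0],
  [[0, 0, 0], 0],
  [[0, 0, 0], 0],
], hand=0.041)

```text
time_s: 20.5
tcp_pos: [0.4003, -0.2022, 0.0377]
ee_rot: [[-0.998, 0.067, 0.002], [0.067, 0.998, -0.0], [-0.002, -0.0, -1.0]]
wrist_force: [0.3, 0.2, 0.6]
gripper_width: 0.449
gripper_force: 0.0
```

Emit:
apply_moves([
  [[0, 0, -0.015], 0],
  [[0, 0, -0.04], 0],
  [[0, 0, -0.04], 0],
  [[0, 0, -0.03], 0],
  [[0, 0, 0], 0],
])

```text
time_s: 20.92
tcp_pos: [0.4039, -0.2032, 0.1688]
ee_rot: [[-0.998, 0.065, 0.015], [0.065, 0.998, -0.004], [-0.015, -0.003, -1.0]]
wrist_force: [0.3, -0.1, -0.6]
gripper_width: 0.468
gripper_force: 0.0
```

```bash
python3 - <<'E'
from h import *
# keeper pose from masks in both cameras, z mid of top face
for n in("scene","top"):
    c=imaging.capture(n)
    for d in models.cut_out(c,"keeper")[:2]:
        m=d["region"];ys,xs=np.nonzero(m);pts=np.c_[xs,ys].astype(float)
        vx,vy,x0,y0=cv2.fitLine(pts.astype(np.float32),cv2.DIST_HUBER,0,.01,.01).ravel()
        t=(pts-[x0,y0])@[vx,vy];a,b=np.percentile(t,[.5,99.5])
        A,B=[at_z(c,(x0+vx*k,y0+vy*k),.012) for k in(a,b)]
        print(n,round(d["confidence"],2),m.sum(),A.round(4),B.round(4),"mid",((A+B)/2).round(4),"len",np.linalg.norm(A-B).round(4),"ang",np.degrees(np.arctan2(-(A-B)[0],(A-B)[1])))
    for t in["gouge_25mm","gouge_18mm","gouge_12mm","gouge_8mm"]:
        print(t,[(round(d["confidence"],2),at_z(c,np.array(d["at"])*[512,384],.034).round(3)[:2].tolist()) for d in models.place_of(c,t)[:2]])
E
```

```text
scene 0.67 540 [ 0.6003 -0.4013  0.012 ] [ 0.2977 -0.415   0.012 ] mid [ 0.449  -0.4081  0.012 ] len 0.3029 ang -87.40716766701408
scene 0.41 455 [ 0.5254 -0.2497  0.012 ] [ 0.3429 -0.2498  0.012 ] mid [ 0.4342 -0.2498  0.012 ] len 0.1825 ang -89.98479339041073
gouge_25mm [(0.77, [0.458, -0.152])]
gouge_18mm [(0.88, [0.466, -0.097])]
gouge_12mm [(0.72, [0.467, -0.03]), (0.59, [0.641, -0.024])]
gouge_8mm []
top 0.68 349 [ 0.5976 -0.4024  0.012 ] [ 0.2981 -0.4179  0.012 ] mid [ 0.4479 -0.4101  0.012 ] len 0.2999 ang -87.03950500747767
gouge_25mm []
gouge_18mm [(0.68, [0.478, -0.092]), (0.62, [0.668, 0.386])]
gouge_12mm [(0.59, [0.668, -0.059])]
gouge_8mm [(0.42, [0.467, -0.2])]
```

All four gouges are across. Next is the keeper: both cameras put its middle at about (0.4485, −0.409), with its length 2.8° off world x.

Emit:
apply_moves([
  [[0, 0, 0], -6.6],
  [[-0.0063, -0.0348, 0], 0],
  [[-0.0063, -0.0348, 0], 0],
  [[-0.0063, -0.0348, 0], 0],
  [[-0.0063, -0.0348, 0], 0],
], hand=0.04)

```text
time_s: 21.93
tcp_pos: [0.4319, -0.3413, 0.1617]
ee_rot: [[-0.999, -0.049, -0.0], [-0.049, 0.999, 0.0], [0.0, 0.0, -1.0]]
wrist_force: [0.6, 0.1, 0.4]
gripper_width: 0.458
gripper_force: 0.0
```

Emit:
apply_moves([
  [[-0.0063, -0.0348, 0], 0],
  [[-0.0063, -0.0348, 0], 0],
  [[0, 0, 0.035], 0],
  [[0, 0, 0], 0],
  [[0, 0, 0], 0],
])

```text
time_s: 22.35
tcp_pos: [0.446, -0.4085, 0.1246]
ee_rot: [[-0.999, -0.047, -0.005], [-0.047, 0.999, 0.003], [0.005, 0.003, -1.0]]
wrist_force: [0.5, -0.5, 0.9]
gripper_width: 0.459
gripper_force: 0.0
```

```bash
python3 - <<'E'
from h import *
s=r.sense();print(s["joints"].round(1),s["tcp_pos"].round(4),s["ee_rot"].round(3).tolist())
c=imaging.capture("scene");d=models.cut_out(c,"keeper")[0];ys,xs=np.nonzero(d["region"])
pts=np.c_[xs,ys].astype(float);vx,vy,x0,y0=cv2.fitLine(pts.astype(np.float32),cv2.DIST_HUBER,0,.01,.01).ravel()
t=(pts-[x0,y0])@[vx,vy];a,b=t.min(),t.max()
A,B=[at_z(c,(x0+vx*k,y0+vy*k),.012) for k in(a,b)];print(d["confidence"],A,B,np.linalg.norm(A-B))
E
```

```text
[-27.2  25.   -9.9  -0.  -55.4 -60.1] [ 0.446  -0.4085  0.1246] [[-0.999, -0.047, -0.005], [-0.047, 0.999, 0.003], [0.005, 0.003, -1.0]]
0.83 [ 0.59821226 -0.40181209  0.012     ] [ 0.29521362 -0.41565108  0.012     ] 0.3033145131103194
```

Emit:
apply_moves([
  [[-0.001, 0, 0.035], 0],
  [[0, 0, 0.035], 0],
  [[0, 0, 0.03], 0],
  [[0, 0, 0.012], 0],
  [[0, 0, 0], 0],
])

```text
time_s: 22.87
tcp_pos: [0.4476, -0.4075, 0.0134]
ee_rot: [[-0.999, -0.049, -0.004], [-0.049, 0.999, 0.002], [0.004, 0.002, -1.0]]
wrist_force: [-0.2, -0.3, 0.4]
gripper_width: 0.459
gripper_force: 0.0
```

Emit:
apply_moves([
  [[0, 0, 0.004], 0],
  [[0, 0, 0], 0],
  [[0, 0, 0], 0],
])

```text
time_s: 23.12
tcp_pos: [0.4499, -0.4094, 0.013]
ee_rot: [[-0.999, -0.049, 0.003], [-0.049, 0.999, -0.002], [-0.003, -0.002, -1.0]]
wrist_force: [-0.7, -0.7, 0.1]
gripper_width: 0.458
gripper_force: 0.0
```

Emit:
apply_moves([
  [[0.002, 0, 0.005], 0],
  [[0, 0, 0.004], 0],
  [[0, 0, 0], 0],
  [[0, 0, 0], 0],
])

```text
time_s: 23.45
tcp_pos: [0.4462, -0.4088, 0.0017]
ee_rot: [[-0.999, -0.048, -0.0], [-0.048, 0.999, 0.0], [0.0, 0.0, -1.0]]
wrist_force: [-0.3, -0.3, 0.7]
gripper_width: 0.46
gripper_force: 0.0
```

Emit:
apply_moves([
  [[0, 0, 0], 0],
  [[0, 0, 0], 0],
  [[0, 0, 0], 0],
  [[0, 0, 0], 0],
  [[0, 0, 0], 0],
], hand=0.0)

```text
time_s: 23.87
tcp_pos: [0.4466, -0.4089, 0.0019]
ee_rot: [[-0.999, -0.048, 0.0], [-0.048, 0.999, -0.0], [-0.0, -0.0, -1.0]]
wrist_force: [-0.2, -0.2, 0.2]
gripper_width: 0.162
gripper_force: 0.1
```

Emit:
apply_moves([
  [[0, 0, 0], 0],
  [[0, 0, 0], 0],
  [[0, 0, -0.01], 0],
  [[0, 0, -0.02], 0],
  [[0, 0, -0.03], 0],
])

```text
time_s: 24.28
tcp_pos: [0.4446, -0.4077, 0.0603]
ee_rot: [[-0.999, -0.048, -0.005], [-0.048, 0.999, 0.003], [0.005, 0.004, -1.0]]
wrist_force: [1.3, -0.4, -0.5]
gripper_width: 0.152
gripper_force: 30.0
```

Emit:
apply_moves([
  [[0, 0, -0.04], 0],
  [[0, 0, -0.04], 0],
  [[0, 0, -0.02], 0],
  [[0, 0, 0], 0],
  [[0, 0, 0], 0],
])

```text
time_s: 24.7
tcp_pos: [0.447, -0.409, 0.1641]
ee_rot: [[-0.999, -0.048, 0.004], [-0.048, 0.999, -0.002], [-0.004, -0.002, -1.0]]
wrist_force: [0.3, 0.4, -1.1]
gripper_width: 0.157
gripper_force: 30.0
```

```bash
python3 - <<'E'
from h import *
s=r.sense();p,R=s["tcp_pos"],s["ee_rot"];print(p.round(4),s["gripper_width"],s["gripper_force"])
c=imaging.capture("scene");ds=models.cut_out(c,"keeper")
for d in ds[:2]:
    ys,xs=np.nonzero(d["region"]);pts=np.c_[xs,ys].astype(float);vx,vy,x0,y0=cv2.fitLine(pts.astype(np.float32),cv2.DIST_HUBER,0,.01,.01).ravel()
    t=(pts-[x0,y0])@[vx,vy]
    A,B=[at_z(c,(x0+vx*k,y0+vy*k),p[2]+.008) for k in(t.min(),t.max())];print(d["confidence"],A.round(4),B.round(4),np.linalg.norm(A-B),(A-p)@R[:,0],(B-p)@R[:,0])
E
```

```text
[ 0.447  -0.409   0.1641] 0.15665640726177482 29.996817111968994
```

Emit:
apply_moves([
  [[0, 0, 0], -6.95],
  [[0, 0, 0], -6.95],
  [[0, 0, 0], -6.95],
  [[0, 0, 0], -6.95],
  [[0, 0, 0], -6.95],
])

```text
time_s: 25.22
tcp_pos: [0.4455, -0.4082, 0.1596]
ee_rot: [[-0.79, -0.613, -0.004], [-0.613, 0.79, 0.002], [0.002, 0.004, -1.0]]
wrist_force: [-0.1, -0.5, -0.3]
gripper_width: 0.158
gripper_force: 30.0
```

Emit:
apply_moves([
  [[0, 0, 0], -6.95],
  [[0, 0, 0], -6.95],
  [[0, 0, 0], -6.95],
  [[0, 0, 0], -6.95],
  [[0, 0, 0], -6.95],
])

```text
time_s: 25.63
tcp_pos: [0.4455, -0.4082, 0.1596]
ee_rot: [[-0.299, -0.954, -0.004], [-0.954, 0.299, 0.002], [-0.001, 0.004, -1.0]]
wrist_force: [0.3, -0.1, -1.0]
gripper_width: 0.159
gripper_force: 30.0
```

Emit:
apply_moves([
  [[0, 0, 0], -6.95],
  [[0, 0, 0], -6.95],
  [[0, 0, 0], 0],
  [[0, 0, 0], 0],
])

```text
time_s: 25.97
tcp_pos: [0.4458, -0.4084, 0.1602]
ee_rot: [[-0.07, -0.998, -0.003], [-0.998, 0.07, 0.002], [-0.002, 0.003, -1.0]]
wrist_force: [0.4, 0.7, -0.8]
gripper_width: 0.159
gripper_force: 30.0
```

Emit:
apply_moves([
  [[-0.0359, 0.0079, 0], 0],
  [[-0.0359, 0.0079, 0], 0],
  [[-0.0359, 0.0079, 0], 0],
  [[-0.0359, 0.0079, 0], 0],
])

```text
time_s: 26.3
tcp_pos: [0.4236, -0.2621, 0.1609]
ee_rot: [[-0.071, -0.997, -0.002], [-0.997, 0.071, 0.001], [-0.0, 0.002, -1.0]]
wrist_force: [0.7, 0.4, -0.9]
gripper_width: 0.163
gripper_force: 30.0
```

Emit:
apply_moves([
  [[-0.0359, 0.0079, 0], 0],
  [[-0.0359, 0.0079, 0], 0],
  [[-0.0359, 0.0079, 0], 0],
  [[-0.0359, 0.0079, 0], 0],
])

```text
time_s: 26.63
tcp_pos: [0.4017, -0.1166, 0.1614]
ee_rot: [[-0.071, -0.998, -0.001], [-0.998, 0.071, -0.0], [0.0, 0.001, -1.0]]
wrist_force: [1.3, 2.0, -0.8]
gripper_width: 0.159
gripper_force: 30.0
```

Emit:
apply_moves([
  [[0, 0, 0.03], 0],
  [[0, 0, 0.02], 0],
  [[0, 0, 0], 0],
  [[0, 0, 0], 0],
  [[0, 0, 0], 0],
])

```text
time_s: 27.05
tcp_pos: [0.4035, -0.1184, 0.1125]
ee_rot: [[-0.068, -0.998, 0.001], [-0.998, 0.068, -0.0], [0.0, -0.001, -1.0]]
wrist_force: [-0.1, -0.2, 0.3]
gripper_width: 0.159
gripper_force: 30.0
```

```bash
python3 - <<'E'
from fit import *
s=r.sense();p,R=s["tcp_pos"],s["ee_rot"];print(p.round(4),R.round(3).tolist())
c=imaging.capture("scene")
x0,y0,x1,y1=220,110,370,222;k=800/150
f=cv2.resize(cv2.convertScaleAbs(c["frame"][y0:y1,x0:x1],alpha=1.5),None,fx=k,fy=k,interpolation=cv2.INTER_CUBIC)
def mk(P,col):
    for u,v in (proj(c,P)+.5-[x0,y0])*k-.5: cv2.drawMarker(f,(int(u),int(v)),col,1,12,1)
mk(T([.403,-.118,-.067],np.array([[a,b,92] for a in(17,-17) for b in(143,-143)]+[[0,b,64] for b in(143,-143)])/1e3),(0,255,0))
mk([p+R[:,0]*d+[0,0,z] for d in(.153,-.153) for z in(-.002,.016)],(255,0,255))
cv2.imwrite("pics/keep.png",f)
E
```

```text
[ 0.4035 -0.1184  0.1125] [[-0.068, -0.998, 0.001], [-0.998, 0.068, -0.0], [0.0, -0.001, -1.0]]
```

View pics/keep.png

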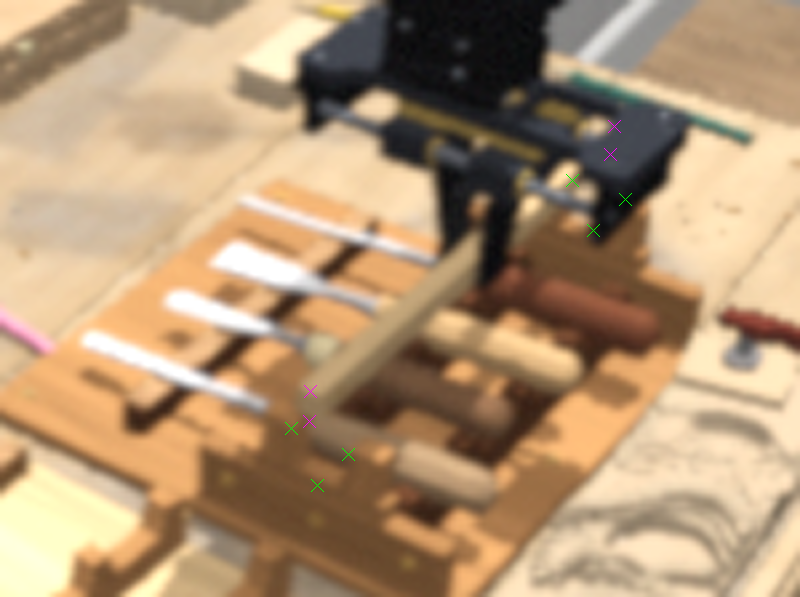

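The view shows the keeper held over the forks, its near end at about (320,400), close to the predicted end (310,405), and the fork prongs at about (291,428) and (348,455). I have no picture views left, so I measure the end numerically along the axis.

```bash
python3 - <<'E'
from fit import *
s=r.sense();p,R=s["tcp_pos"],s["ee_rot"]
c=imaging.capture("scene");g=c["frame"].astype(np.float32)
for z in(.016,.009):
    ds=np.arange(.115,.176,.003);q=proj(c,[p-R[:,0]*d+[0,0,z] for d in ds])
    v=cv2.remap(g,q[:,0].astype(np.float32)[None],q[:,1].astype(np.float32)[None],cv2.INTER_LINEAR)[0]
    print(z,[(round(d*1e3),*map(int,k)) for d,k in zip(ds,v)])
# slot/prong position along rack x on the left cheek top, and cheek thickness
for y in(.136,-.136):
  xs=np.arange(-.05,.051,.004);q=proj(c,T([.403,-.118,-.067],[[x,y,.09] for x in xs]))
  v=cv2.remap(g,q[:,0].astype(np.float32)[None],q[:,1].astype(np.float32)[None],cv2.INTER_LINEAR)[0]
  print(y,[(round(d*1e3),*map(int,k)) for d,k in zip(xs,v)])
E
```

```text
0.016 [(115, 80, 110, 130), (118, 80, 110, 130), (121, 81, 110, 130), (124, 81, 110, 130), (127, 80, 109, 129), (130, 80, 109, 129), (133, 80, 109, 129), (136, 81, 109, 130), (139, 81, 109, 129), (142, 80, 109, 129), (145, 80, 108, 128), (148, 79, 108, 127), (151, 74, 101, 120), (154, 67, 92, 110), (157, 60, 83, 100), (160, 55, 77, 95), (163, 52, 75, 94), (166, 48, 73, 96), (169, 47, 74, 102), (172, 47, 75, 105), (175, 47, 75, 106)]
0.009 [(115, 72, 97, 116), (118, 71, 97, 115), (121, 71, 97, 115), (124, 71, 96, 115), (127, 71, 97, 115), (130, 70, 96, 115), (133, 70, 97, 115), (136, 70, 96, 114), (139, 69, 95, 113), (142, 69, 95, 113), (145, 66, 90, 108), (148, 61, 84, 100), (151, 58, 80, 96), (154, 57, 78, 94), (157, 55, 77, 94), (160, 50, 73, 92), (163, 46, 70, 94), (166, 44, 70, 98), (169, 43, 70, 98), (172, 41, 66, 94), (175, 37, 59, 85)]
0.136 [(-50, 62, 81, 100), (-46, 61, 81, 101), (-42, 57, 78, 97), (-38, 47, 67, 89), (-34, 45, 72, 101), (-30, 54, 87, 122), (-26, 49, 79, 111), (-22, 45, 72, 101), (-18, 45, 70, 98), (-14, 49, 70, 92), (-10, 52, 71, 88), (-6, 52, 70, 86), (-2, 52, 70, 86), (2, 51, 69, 85), (6, 51, 68, 85), (10, 46, 65, 84), (14, 39, 59, 81), (18, 39, 62, 88), (22, 42, 68, 97), (26, 42, 69, 98), (30, 44, 71, 100), (34, 50, 75, 102), (38, 77, 88, 104), (42, 102, 104, 109), (46, 105, 108, 112), (50, 110, 112, 117)]
-0.136 [(-50, 118, 146, 166), (-46, 118, 145, 165), (-42, 117, 144, 163), (-38, 103, 128, 147), (-34, 62, 87, 111), (-30, 42, 67, 94), (-26, 27, 43, 62), (-22, 12, 16, 20), (-18, 12, 11, 11), (-14, 14, 12, 13), (-10, 12, 11, 11), (-6, 13, 14, 16), (-2, 37, 44, 51), (2, 75, 91, 103), (6, 94, 114, 129), (10, 80, 97, 111), (14, 65, 81, 92), (18, 73, 92, 105), (22, 97, 123, 141), (26, 99, 126, 146), (30, 64, 75, 84), (34, 48, 47, 49), (38, 52, 61, 67), (42, 56, 81, 93), (46, 53, 73, 83), (50, 47, 48, 49)]
```

The keeper end is within 2 mm of where it should be, and the fork centre is within 1 mm. Lowering.

Emit:
apply_moves([
  [[0, 0.001, 0.015], 0],
  [[0, 0, 0.015], 0],
  [[0, 0, 0.01], 0],
  [[0, 0, 0.004], 0],
  [[0, 0, 0], 0],
])

```text
time_s: 27.57
tcp_pos: [0.4016, -0.1184, 0.0677]
ee_rot: [[-0.068, -0.998, -0.001], [-0.998, 0.068, -0.0], [0.0, 0.001, -1.0]]
wrist_force: [0.3, -0.5, -0.3]
gripper_width: 0.159
gripper_force: 30.0
```

Emit:
apply_moves([
  [[0, 0, 0.001], 0],
  [[0, 0, 0], 0],
  [[0, 0, 0], 0],
])

```text
time_s: 27.82
tcp_pos: [0.4023, -0.118, 0.0675]
ee_rot: [[-0.067, -0.998, 0.002], [-0.998, 0.067, 0.0], [-0.0, -0.002, -1.0]]
wrist_force: [1.3, -0.9, -0.2]
gripper_width: 0.158
gripper_force: 30.0
```

Emit:
apply_moves([
  [[0, 0, 0.001], 0],
  [[0, 0, 0], 0],
  [[0, 0, 0], 0],
])

```text
time_s: 28.07
tcp_pos: [0.4018, -0.118, 0.066]
ee_rot: [[-0.067, -0.998, 0.0], [-0.998, 0.067, 0.0], [-0.0, -0.0, -1.0]]
wrist_force: [0.2, -0.4, 0.2]
gripper_width: 0.155
gripper_force: 30.0
```

Emit:
apply_moves([
  [[0, 0, 0], 0],
  [[0, 0, 0], 0],
  [[0, 0, 0], 0],
  [[0, 0, 0], 0],
], hand=0.032)

```text
time_s: 28.4
tcp_pos: [0.4017, -0.118, 0.0659]
ee_rot: [[-0.067, -0.998, 0.0], [-0.998, 0.067, -0.0], [0.0, -0.0, -1.0]]
wrist_force: [0.3, -0.0, -0.1]
gripper_width: 0.338
gripper_force: 0.0
```

Emit:
apply_moves([
  [[0, 0, -0.01], 0],
  [[0, 0, -0.03], 0],
  [[0, 0, -0.04], 0],
  [[0, 0, -0.04], 0],
  [[0, 0, -0.04], 0],
])

```text
time_s: 28.82
tcp_pos: [0.401, -0.118, 0.2277]
ee_rot: [[-0.067, -0.998, -0.0], [-0.998, 0.067, -0.0], [0.0, 0.0, -1.0]]
wrist_force: [1.5, 1.4, -0.5]
gripper_width: 0.367
gripper_force: 0.0
```

Emit:
apply_moves([
  [[0.04, 0, 0], 0],
  [[0.04, 0, 0], 0],
  [[0.04, 0, 0], 0],
  [[0.04, 0, 0], 0],
  [[0.04, 0, 0], 0],
])

```text
time_s: 29.23
tcp_pos: [0.3878, -0.3192, 0.226]
ee_rot: [[-0.066, -0.998, 0.001], [-0.998, 0.066, -0.0], [0.0, -0.001, -1.0]]
wrist_force: [1.0, 1.5, 0.1]
gripper_width: 0.365
gripper_force: 0.0
```

Emit:
apply_moves([
  [[0.04, 0, 0], 0],
  [[0.04, 0, 0], 0],
  [[0.04, 0, 0], 0],
  [[0, 0, 0], 0],
  [[0, 0, 0], 0],
])

```text
time_s: 29.65
tcp_pos: [0.3794, -0.4388, 0.2244]
ee_rot: [[-0.071, -0.997, -0.002], [-0.997, 0.071, 0.001], [-0.001, 0.002, -1.0]]
wrist_force: [0.1, -0.3, -0.0]
gripper_width: 0.367
gripper_force: 0.0
```

```bash
python3 - <<'E'
from fit import *
p0=[.403,-.118,-.067]
for n in("scene","top"):
    c=imaging.capture(n);g=c["frame"].astype(np.float32)
    for d in models.cut_out(c,"keeper")[:2]:
        ys,xs=np.nonzero(d["region"]);pts=np.c_[xs,ys].astype(float);vx,vy,x0,y0=cv2.fitLine(pts.astype(np.float32),cv2.DIST_HUBER,0,.01,.01).ravel()
        t=(pts-[x0,y0])@[vx,vy];A,B=[at_z(c,(x0+vx*k,y0+vy*k),.075) for k in(t.min(),t.max())]
        a=p0[2];M=np.array([[np.cos(a),np.sin(a)],[-np.sin(a),np.cos(a)]])
        print(n,round(d["confidence"],2),"rack xy of ends",(M@(A[:2]-p0[:2])).round(4),(M@(B[:2]-p0[:2])).round(4))
    for t in["gouge_25mm","gouge_18mm","gouge_12mm","gouge_8mm"]:
        print(t,[(round(d["confidence"],2),at_z(c,np.array(d["at"])*[512,384],.034).round(3)[:2].tolist()) for d in models.place_of(c,t)[:2]])
    cv2.imwrite(f"pics/end_{n}.png",c["frame"])
    for z in(.064,.082):
      out=[]
      for y in(-.136,.136):
        xs=np.arange(-.024,.025,.004);q=proj(c,T(p0,[[x,y,z] for x in xs])).astype(np.float32)
        out.append([int(v) for v in cv2.remap(g,q[None,:,0],q[None,:,1],cv2.INTER_LINEAR)[0][:,0]])
      print(n,z,out)
E
```

```text
gouge_25mm [(0.59, [0.456, -0.149])]
gouge_18mm [(0.57, [0.469, -0.097])]
gouge_12mm [(0.67, [0.647, -0.023]), (0.65, [0.469, -0.037])]
gouge_8mm [(0.89, [0.46, -0.216]), (0.29, [0.435, 0.423])]
scene 0.064 [[32, 32, 33, 34, 41, 49, 61, 89, 116, 120, 106, 68, 37], [33, 32, 32, 33, 42, 51, 57, 70, 79, 78, 65, 40, 32]]
scene 0.082 [[33, 33, 33, 48, 83, 110, 119, 110, 87, 63, 43, 36, 32], [33, 34, 34, 47, 80, 113, 122, 113, 79, 45, 39, 36, 34]]
top 0.97 rack xy of ends [-0.0019  0.1532] [-0.0005 -0.15  ]
gouge_25mm [(0.67, [0.463, -0.15])]
gouge_18mm [(0.92, [0.484, -0.091])]
gouge_12mm [(0.92, [0.471, -0.039]), (0.71, [0.674, -0.058])]
gouge_8mm [(0.92, [0.464, -0.202])]
top 0.064 [[14, 15, 14, 13, 48, 89, 89, 79, 51, 45, 30, 12, 13], [54, 48, 36, 26, 47, 87, 89, 83, 49, 43, 26, 43, 45]]
top 0.082 [[43, 42, 43, 17, 42, 86, 91, 78, 52, 47, 32, 32, 43], [54, 49, 38, 26, 46, 86, 90, 81, 48, 41, 28, 44, 45]]
```

The top camera puts the keeper ends at +153 and −150 mm along the row. In both cameras its top edge is centred in both forks at seated height. The gouges lie in the order 12, 18, 25, 8. I hand the job in.

```bash
python3 -c "
from station import r
print(r.finish_job())"
```

```text
the job is handed in; nothing more can be done
None
```

The four gouges lie in the carrying rack in their original order (12, 18, 25, 8 mm from left to right), with the keeper down in both forks and centred to about 1.5 mm; the big gouge, block and offcut were not touched, and I handed the job in after about 30 s.

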